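# Uncover the air manifold and shut the red valve

## Robot

A 7-joint arm with a two-finger parallel gripper is mounted at the origin on a cart in front of the work surface, level with it; the furniture and walls round the work are solid. World frame = base frame: x ahead of the robot, y to its left, z up, the work surface at z = 0. Lengths are in m, angles in rad, forces in N, time in s.
With the tool pointing down it reaches from about 0.425 to 0.875 m from the base axis. Payload 4.7 kg.
Tool frame: the origin (TCP) lies at the very end of the fingers, on their centre line; the grasp point (between the pads) lies 19 mm behind it; y points along the fingers, z is the direction in which the jaws open and shut, and the axes are right-handed (so a half turn about y gives the same grasp; the last joint's range is limited). The gripper opens to 85 mm and grips with 20 to 120 N. Pads are 22 mm wide; open, the fingers measure 114 mm over their backs; the gripper's body (76 mm by 85 mm) begins 54 mm behind the grasp point. The pads swing forward as they close: fully open they stand 13 mm farther back than shut.
Start: joints at [-1.132, 0.321, -0.07, 1.45, 0.023, 1.371, -0.057], TCP at [0.268, 0.592, 0.231] pointing down, gripper open.
Joint ranges: [-2.86, 2.86], [-0.3, 2.09], [-1.38, 1.24], [0.06, 2.45], [-1.56, 4.7], [0.09, 2.05], [-2.69, 2.69]. Speed limits (rad/s): [2.57, 2.57, 3.14, 3.14, 3.14, 3.14, 3.14].

## Interface

Orientations are given as a unit quaternion [w, x, y, z].
In Python, from cell import bot gives the robot as it stands. The module is installed in compiled form; this text tells all that it offers.
- The arm moves only by the shell command python3 -m jog 'ROWS' [FORCE]. ROWS is JSON, a list of rows, each an object of numbers: "grip": the opening, from 0 (shut) to 1 (fully open); "dx", "dy", "dz": the shift along the tool's x, y, z in m; "rx", "ry", "rz": the turn, a rotation vector about the tool's x, y, z in degrees. A call has 1 to 8 rows; each row shifts and turns the commanded pose from where the row before left it, along the tool's axes as they then stand; what a row does not reach is not made up. A row lasts 1/10 s, in which the tool goes at most 50 mm and 8.59 degrees, less where a joint would pass 70% of its speed; a pose out of reach is approached as far as the arm can. A call is refused whole if a number of a shift passes 0.05 or a number of a turn 8.59, either way. A call with a gripper value outside its range is refused whole. The fingers move at their own pace and stop on an object; FORCE is the grip in N (left out, the last holds). Time passes only in rows, so rows that do not move let the fingers close. It gives the time, the measured TCP pose, the force and the opening at its end, in the units of the state.
- bot.sense(): the state, without advancing time (a new reading comes with each control period).
- bot.get_image(name): name is "scene" or "top" or "wrist"; returns the picture (384x512x3 uint8, red, green, blue); there is no depth.
- bot.camera_params(name): a dict with "intrinsics" (3x3 intrinsics, pixels), "eye" and "attitude" of the camera in the world; the wrist camera has in their place "hand_eye" (4x4, takes a point from camera to tool coordinates, whose origin is the TCP and whose axes are the tool frame's). Camera axes: x right, y up, looking along -z (the intrinsics and any distortion apply to the point x, -y, -z); pixel columns grow to the right and rows downward; lengths in m; the calibration is good to about 2 mm. The wrist camera is an equidistant fisheye: a pixel r from the principal point sees the ray r / f radians off the axis. A picture is of the moment at which its call begins: read the wrist's pose just before it. camera_params takes no time and is no camera call.
- bot.finish_job(): hands the job in, once; it reports no verdict.
The state is a dict: "t": time; "joints": joint angles; "joint_vel": joint speeds; "joint_torque": joint torques, N m; "ee_pos": TCP position; "ee_rot": TCP orientation; "wrist_force": force on the tool from outside, world axes, zero at the start; "ft_torque": the same for the moment, N m; "grip_width": finger opening in m.
Only numpy, scipy, OpenCV 4.12 (cv2) and the standard library are available. Lean on these libraries where they do the work, as an engineer would, in place of code of your own. Each camera call takes 0.05 s, during which the arm holds its last target.

## Task

The air line with the red handle must be shut off. With the fingertips, push the green cover of the grey manifold box along its guides, away from the valves and up to the far stop, so that the opening is fully clear; then push the red valve handle round its quarter turn until it is fully shut. Slide the cover and never lift it, leave the blue handle open, and do not disturb the things standing round the box.

Things in the scene. Friction and masses are not known exactly. Their poses are not given: they have to be found in the camera images.
- manifold_box: Grey box fixed to the bench, 224 (x) x 300 (y) x 62 mm high; guide rails rise 11 mm above its rim along the long sides, end stops 9 mm at both ends. Origin: centre of the underside; x away from the robot at yaw 0, y along the box. The -y half is open (valves inside), the +y half is a flat deck. The cover's origin is over y -73 to -64 mm at first, above +58 mm when clear, +74 mm at the stop.
- opening (a point): Centre of the opening at rim height (z 62 mm): 184 (box x) x 120 mm (box y), axes as the box's. It holds two valves with pipes along y: one pivot 38 mm nearer the robot, one 47 mm farther (either colour in either place), both about 25 mm towards -y of this point.
- cover: Loose green cover, about 0.5 kg, a plate 204 (x) x 136 (y) x 6 mm on the rim between the rails; slides towards the box's +y with 2 to 6 N. Origin: centre of the underside; axes as the box's. Its raised middle (x -60 to 60, y -28 to 62 mm, top 22 mm above the origin) is too wide to grip; on its -y side 40 mm of bare plate leave room for a fingertip.
- cover_push (a point): Point to push on the cover: middle of the raised part's -y side face (the face is 120 mm long, 16 mm high above the plate; this point lies 8 mm above the plate's top). Push towards +y of the box. Axes as the cover's.
- red_handle (a joint): Angle of the red handle (to be shut), rad. 0 = open, in line with its pipe, pointing along the box's +y; grows counter-clockwise seen from above; 1.571 = fully shut against its stop, pointing along the box's -x. Starts between 0 and 0.35. It stays where it is left; about 2 N near the tip turns it.
- red_pivot (a point): On the turning axis (vertical) of the red handle, half-way up the handle: world z 48 mm. The handle is a bar 12 mm wide and 16 mm high (z 40 to 56 mm, so below the box rim), reaching 45 mm from this axis. Pipe and valve body below it reach up to z 31 mm. Axes as the box's.
- red_tip (a point): Middle of the red handle's free end, 45 mm from its axis, z 48 mm. The point's y axis points outward along the handle. A white band marks the handle near its end.
- blue_handle (a joint): Angle of the neighbouring blue handle, of the same make and sense as the red one; starts between 0 and 0.1 (open) and must stay open.
- blue_pivot (a point): On the turning axis of the blue handle, half-way up it (z 48 mm); same sizes as the red one, about 85 mm from the red axis along the box's x.
- hex_keys: Bystander: red folder of hex keys, 85 x 28 x 21 mm, lying loose beside the box's -y end. Origin: centre of its underside.
- tape: Bystander: yellow tape measure, 78 x 32 x 62 mm high, standing loose beside the box's -y end. Origin: centre of its underside.
- bearing: Bystander: ball bearing, 52 mm across, 15 mm high, lying loose in front of the box. Origin: centre of its underside.

How it is judged:
On the way, in this order (a step that is already met when the one before it is completed fails the run):
1. the cover has been slid aside and the opening is clear (y of cover in the frame of manifold_box above 0.055 m), for 0.2 s.
2. the red handle is fully shut (value of joint red_handle above 1.45 rad), for 0.2 s.
At the end, for the whole second after the job is handed in: Cover flat and at rest on the box, its origin beyond y = +55 mm of the box (opening clear to within 3 mm); red handle above 1.45 rad (within 7 degrees of shut); blue handle below 0.3 rad; hex keys, tape measure and bearing within 30 mm of where they were (y of cover in the frame of manifold_box above 0.055 m and z of cover in the frame of manifold_box below 0.066 m and angle between cover's own z axis and vertical below 0.05 rad and linear speed of cover below 0.01 m/s and value of joint red_handle above 1.45 rad and value of joint blue_handle below 0.3 rad and distance of each of hex_keys, tape, bearing from where it was at the start of the episode below 0.03 m); the robot touches nothing.
It fails at once if the cover is lifted more than 12 mm off the box or tipped more than 0.15 rad (z of cover in the frame of manifold_box above 0.074 m or angle between cover's own z axis and vertical above 0.15 rad).
It fails at once if the blue handle is turned beyond 0.3 rad (value of joint blue_handle above 0.3 rad).
It fails at once if the red hex key set is moved more than 30 mm (distance of hex_keys from where it was at the start of the episode above 0.03 m).
It fails at once if the tape measure is moved more than 30 mm (distance of tape from where it was at the start of the episode above 0.03 m).
It fails at once if the bearing is moved more than 30 mm (distance of bearing from where it was at the start of the episode above 0.03 m).
It also fails if it takes over 46 s, if anything falls off the work surface, if the arm or the gripper's body presses on something with over 40 N, if the wrist force passes 120 N, or if a joint passes its speed limit or range.

## Working session

There is one attempt and no reset: what is moved stays moved. The work goes in short steps, Python scripts to look and compute and a shell command to move; the robot and the scene stay as the last step left them, time stands still between calls to the robot, and variables do not carry over. Pictures are saved under pics/ and viewed, and the job is handed in when it is done.

```bash
ls; mkdir -p pics
python3 - <<'E'
from cell import bot
import cv2
s=bot.sense(); print({k:s[k] for k in s})
for n in ("scene","top","wrist"):
    p=bot.camera_params(n); print(n,p)
    cv2.imwrite(f"pics/{n}0.png",bot.get_image(n)[:,:,::-1])
print(bot.sense()["t"])
E
```

```text
pics
{'t': 0.0, 'joints': array([-1.13190903,  0.32181152, -0.07012059,  1.45172226,  0.02260138,
        1.37076307, -0.05691415]), 'joint_vel': array([-6.76539248e-04, -5.11765547e-04,  1.22913349e-03, -1.11430101e-03,
        8.19555909e-04,  4.86342779e-04, -8.23181010e-05]), 'joint_torque': array([-1.10190635e-04, -4.93572378e+01, -3.82122109e-01, -3.14342952e+01,
        1.30212001e-02,  1.10732135e-02, -7.15725633e-06]), 'ee_pos': array([0.26768163, 0.59172154, 0.2302075 ]), 'ee_rot': array([-0.69055273,  0.69188931, -0.14915222,  0.14892859]), 'wrist_force': array([-0.34843176,  0.1285218 , -0.32299637]), 'ft_torque': array([-0.00542945,  0.05257655,  0.02751985]), 'grip_width': 0.0857003660948514}
scene {'intrinsics': array([[482.89893318,   0.        , 264.46444005],
       [  0.        , 482.89893318, 187.19114364],
       [  0.        ,   0.        ,   1.        ]]), 'eye': array([ 0.15020382, -0.35345023,  0.71135188]), 'attitude': array([ 0.87991443,  0.33031701, -0.11943694, -0.31996262])}
top {'intrinsics': array([[360.01387761,   0.        , 248.87638602],
       [  0.        , 360.01387761, 189.05642448],
       [  0.        ,   0.        ,   1.        ]]), 'eye': array([0.38643448, 0.0835959 , 0.92230118]), 'attitude': array([-0.69816583, -0.05141711,  0.05332819,  0.7120933 ])}
wrist {'intrinsics': array([[297.31863964,   0.        , 254.43963709],
       [  0.        , 297.31863964, 191.92048431],
       [  0.        ,   0.        ,   1.        ]]), 'hand_eye': array([[ 1.31341622e-03, -9.59876919e-01, -2.80418572e-01,
        -7.15778491e-02],
       [ 3.26415998e-04,  2.80419211e-01, -9.59877575e-01,
        -1.43297947e-01],
       [ 9.99999084e-01,  1.16918567e-03,  6.81626324e-04,
         2.60293177e-04],
       [ 0.00000000e+00,  0.00000000e+00,  0.00000000e+00,
         1.00000000e+00]])}
0.15
```

View pics/scene0.png

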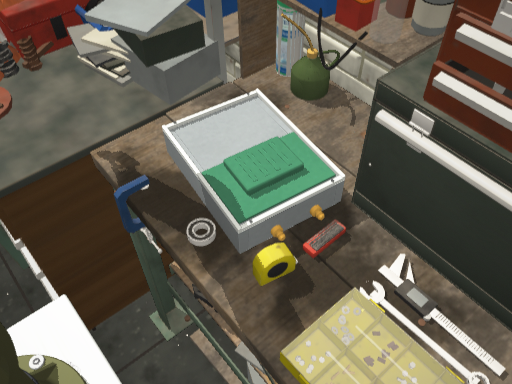

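View pics/top0.png

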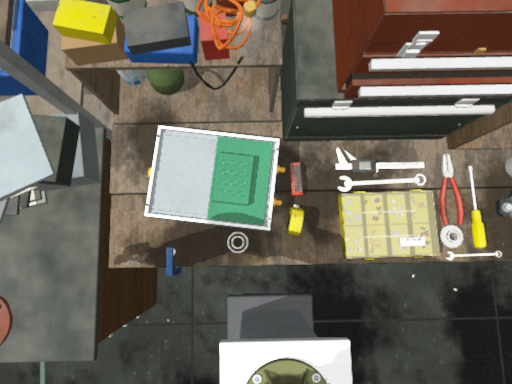

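View pics/wrist0.png

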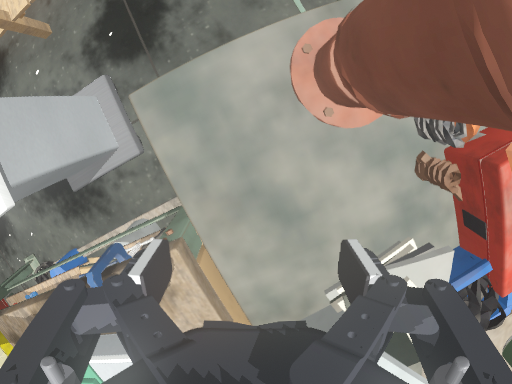

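```bash
cat > h.py <<'E'
import numpy as np, cv2
from scipy.spatial.transform import Rotation as R
from cell import bot
def q(v): return R.from_quat([v[1],v[2],v[3],v[0]])
def ray(name,u,v,s=None):
    p=bot.camera_params(name);K=p['intrinsics']
    x,y=(u-K[0,2])/K[0,0],(v-K[1,2])/K[1,1]
    if name=='wrist':
        r=np.hypot(x,y); k=np.sin(r)/r if r>1e-9 else 1
        d=np.array([x*k,-y*k,-np.cos(r)]); H=p['hand_eye']; Rt=q(s['ee_rot']).as_matrix()
        return np.array(s['ee_pos'])+Rt@H[:3,3], Rt@H[:3,:3]@d
    return p['eye'], q(p['attitude']).as_matrix()@np.array([x,-y,-1.])
def on(name,u,v,z,s=None):
    o,d=ray(name,u,v,s); return o+d*(z-o[2])/d[2]
def proj(name,P):
    p=bot.camera_params(name);K=p['intrinsics']
    c=q(p['attitude']).as_matrix().T@(np.array(P)-p['eye']); return K[0,0]*c[0]/-c[2]+K[0,2],K[1,1]*-c[1]/-c[2]+K[1,2]
E
python3 - <<'E'
from h import *
for n in("top","scene"):
    im=cv2.imread(f"pics/{n}0.png"); 
    h=cv2.cvtColor(im,cv2.COLOR_BGR2HSV)
    m=cv2.inRange(h,(65,90,50),(90,255,255)); 
    if n=="top": m[:120]=0;m[240:]=0;m[:,300:]=0
    else: m[:120]=0;m[230:]=0;m[:,:180]=0;m[:,345:]=0
    c=max(cv2.findContours(m,0,2)[0],key=cv2.contourArea)
    b=cv2.boxPoints(cv2.minAreaRect(c)); print(n,cv2.contourArea(c)); ap=cv2.approxPolyDP(c,4,True)[:,0]
    for u,v in ap: print(u,v,on(n,u,v,.068).round(3))
    if n=="top": print("rect",[on(n,u,v,.068).round(3).tolist() for u,v in b])
# box rail corner guesses in top
for u,v in((160,127),(280,138),(271,229),(146,216)): print(on("top",u,v,.072).round(3))
im=cv2.imread("pics/top0.png")[110:270,130:320]; cv2.imwrite("pics/topz.png",cv2.resize(im,None,fx=4,fy=4,interpolation=2)[:600])
E
```

```text
top 4427.5
218 137 [0.645 0.153 0.068]
208 218 [0.447 0.178 0.068]
262 224 [0.43  0.051 0.068]
271 143 [0.627 0.024 0.068]
rect [[0.447, 0.18, 0.068], [0.647, 0.156, 0.068], [0.628, 0.02, 0.068], [0.429, 0.049, 0.068]]
scene 6225.0
333 172 [0.629 0.026 0.068]
293 132 [0.646 0.152 0.068]
202 173 [0.445 0.177 0.068]
240 222 [0.43  0.045 0.068]
[0.671 0.295 0.072]
[0.638 0.002 0.072]
[0.418 0.03  0.072]
[0.454 0.324 0.072]
```

View pics/topz.png

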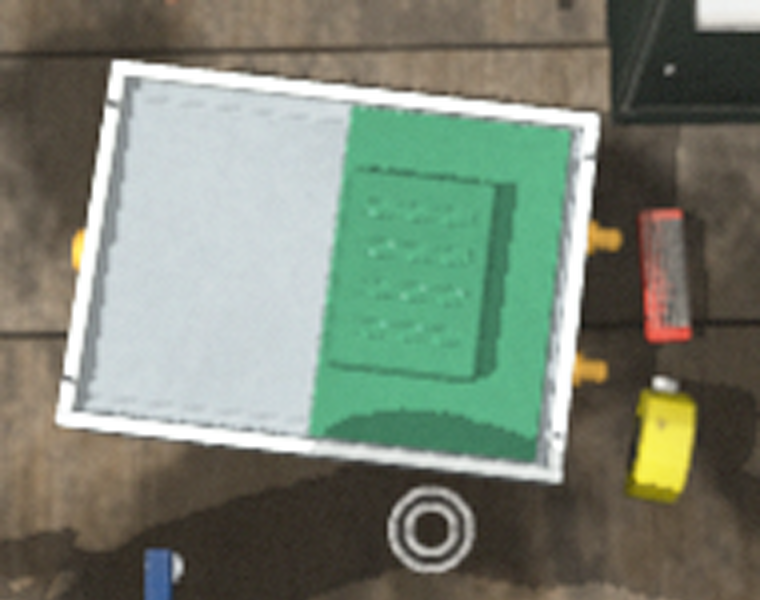

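Run:
```python
from h import *
s=bot.sense(); M=q(s['ee_rot']).as_matrix(); print(M.round(3))
def tri(a,b):
    o1,d1=ray("top",*a);o2,d2=ray("scene",*b)
    t=np.linalg.lstsq(np.c_[d1,-d2],o2-o1,rcond=None)[0]; p,r=o1+d1*t[0],o2+d2*t[1]; return ((p+r)/2).round(3),np.linalg.norm(p-r).round(3)
print(tri((50,184),(150,36)),tri((28,97),(203,8)),tri((78,118),(204,35)))
xb=np.array([.993,-.118,0]);yb=np.array([.118,.993,0])
o=np.array([.545,.163,0])
for y in(-.072-.028-.020,-.062-.028-.02,-.05): print(o+yb*y)
print(on("top",242,242,.015),on("top",296,220,.062),on("top",296,180,.021))
for z in (.06,.1,.2,.3): print(z,on("top",50,184,z).round(3),on("top",78,118,z).round(3))
```

```text
[[ 0.911 -0.001  0.412]
 [-0.412 -0.001  0.911]
 [ 0.    -1.    -0.002]]
(array([0.532, 0.497, 0.162]), np.float64(0.029)) (array([0.744, 0.599, 0.107]), np.float64(0.009)) (array([0.675, 0.477, 0.119]), np.float64(0.013))
[0.53084 0.04384 0.     ]
[0.53202 0.05377 0.     ]
[0.5391  0.11335 0.     ]
[0.3888155  0.09957514 0.015     ] [ 0.43806045 -0.03094722  0.062     ] [ 0.54193767 -0.04038188  0.021     ]
0.06 [0.537 0.562 0.06 ] [0.703 0.502 0.06 ]
0.1 [0.53 0.54 0.1 ] [0.688 0.483 0.1  ]
0.2 [0.513 0.484 0.2  ] [0.651 0.434 0.2  ]
0.3 [0.495 0.429 0.3  ] [0.615 0.386 0.3  ]
```

Run:
```python
from h import *
s=bot.sense(); p=s['ee_pos'].copy();p[2]=.23; a=65.6
T=np.array([.532,.053,.23]);st=(T-p)/14
for i in range(14):
    A=np.radians(a); z=np.array([np.cos(A),np.sin(A)]);x=np.array([np.sin(A),-np.cos(A)])
    print(i,(st[:2]@x).round(4),(st[:2]@z).round(4), round(a,1))
    if i<9:a-=8.04
```

```text
0 0.0331 -0.0273 65.6
1 0.0366 -0.0224 57.6
2 0.0393 -0.017 49.5
3 0.0413 -0.0114 41.5
4 0.0425 -0.0055 33.4
5 0.0429 0.0005 25.4
6 0.0424 0.0065 17.4
7 0.041 0.0124 9.3
8 0.0389 0.018 1.3
9 0.036 0.0233 -6.8
10 0.036 0.0233 -6.8
11 0.036 0.0233 -6.8
12 0.036 0.0233 -6.8
13 0.036 0.0233 -6.8
```

```bash
python3 -m jog '[{"grip":0,"dx":0.033,"dz":-0.027,"ry":8.04},{"grip":0,"dx":0.037,"dz":-0.022,"ry":8.04},{"grip":0,"dx":0.039,"dz":-0.017,"ry":8.04},{"grip":0,"dx":0.041,"dz":-0.011,"ry":8.04},{"grip":0,"dx":0.0425,"dz":-0.0055,"ry":8.04},{"grip":0,"dx":0.043,"dz":0.0005,"ry":8.04},{"grip":0,"dx":0.0425,"dz":0.0065,"ry":8.04},{"grip":0,"dx":0.041,"dz":0.0125,"ry":8.04}]'
python3 -m jog '[{"grip":0,"dx":0.039,"dz":0.018,"ry":8.04},{"grip":0,"dx":0.036,"dz":0.0235},{"grip":0,"dx":0.036,"dz":0.0235},{"grip":0,"dx":0.036,"dz":0.0235},{"grip":0,"dx":0.036,"dz":0.0235},{"grip":0,"dx":0.036,"dz":0.0235},{"grip":0}]'
python3 - <<'E'
from h import *
s=bot.sense(); print(s['t'],s['ee_pos'],q(s['ee_rot']).as_matrix().round(3).tolist(),s['grip_width'],s['wrist_force'])
cv2.imwrite("pics/w1.png",bot.get_image("wrist")[:,:,::-1])
E
```

```text
0.15 [0.26775424 0.59183421 0.2304492 ] [[0.911, -0.001, 0.412], [-0.412, -0.001, 0.911], [0.0, -1.0, -0.002]] 0.08544238176414035 [ 0.31912818  0.01221006 -0.425987  ]validation failed for argument at $[0]...
validation failed for argument at $[0]...
```

View pics/w1.png

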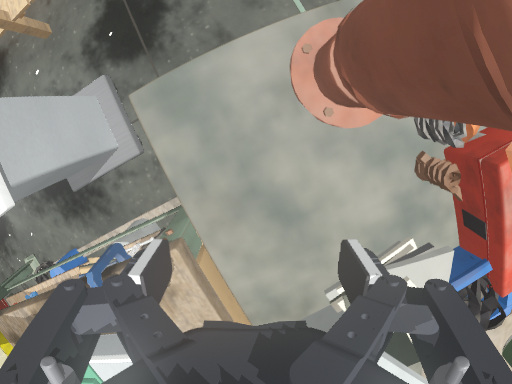

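```bash
python3 -m jog '[{"grip":0.0,"dx":0.033,"dy":0.0,"dz":-0.027,"rx":0.0,"ry":8.04,"rz":0.0}]'
```

```text
t: 0.3
ee_pos: [0.2817, 0.558, 0.23]
ee_rot: [0.68, -0.679, 0.196, -0.194]
wrist_force: [-0.3, 0.4, 0.2]
grip_width: 0.0733
```

```bash
python3 -m jog '[{"grip":0.0,"dx":0.037,"dy":0.0,"dz":-0.022,"rx":0.0,"ry":8.04,"rz":0.0},{"grip":0.0,"dx":0.039,"dy":0.0,"dz":-0.017,"rx":0.0,"ry":8.04,"rz":0.0},{"grip":0.0,"dx":0.041,"dy":0.0,"dz":-0.011,"rx":0.0,"ry":8.04,"rz":0.0},{"grip":0.0,"dx":0.0425,"dy":0.0,"dz":-0.0055,"rx":0.0,"ry":8.04,"rz":0.0},{"grip":0.0,"dx":0.043,"dy":0.0,"dz":0.0005,"rx":0.0,"ry":8.04,"rz":0.0},{"grip":0.0,"dx":0.0425,"dy":0.0,"dz":0.0065,"rx":0.0,"ry":8.04,"rz":0.0},{"grip":0.0,"dx":0.041,"dy":0.0,"dz":0.0125,"rx":0.0,"ry":8.04,"rz":0.0},{"grip":0.0,"dx":0.039,"dy":0.0,"dz":0.018,"rx":0.0,"ry":8.04,"rz":0.0}]'
python3 -m jog '[{"grip":0.0,"dx":0.036,"dy":0.0,"dz":0.0235,"rx":0.0,"ry":0.0,"rz":0.0},{"grip":0.0,"dx":0.036,"dy":0.0,"dz":0.0235,"rx":0.0,"ry":0.0,"rz":0.0},{"grip":0.0,"dx":0.036,"dy":0.0,"dz":0.0235,"rx":0.0,"ry":0.0,"rz":0.0},{"grip":0.0,"dx":0.036,"dy":0.0,"dz":0.0235,"rx":0.0,"ry":0.0,"rz":0.0},{"grip":0.0,"dx":0.036,"dy":0.0,"dz":0.0235,"rx":0.0,"ry":0.0,"rz":0.0},{"grip":0.0,"dx":0.0,"dy":0.0,"dz":0.0,"rx":0.0,"ry":0.0,"rz":0.0}]'
python3 - <<'E'
from h import *
s=bot.sense(); print(s['t'],s['ee_pos'],q(s['ee_rot']).as_matrix().round(3).tolist(),s['grip_width'],s['wrist_force'])
cv2.imwrite("pics/w2.png",bot.get_image("wrist")[:,:,::-1])
E
```

```text
t: 1.1
ee_pos: [0.439, 0.2451, 0.2314]
ee_rot: [0.469, -0.468, 0.53, -0.53]
wrist_force: [1.0, -0.3, -0.6]
grip_width: 0.0003
t: 1.7
ee_pos: [0.5361, 0.0467, 0.2316]
ee_rot: [-0.467, 0.467, -0.53, 0.532]
wrist_force: [0.3, -0.5, 0.1]
grip_width: -0.0005
1.7 [0.53608581 0.04666526 0.23158695] [[-0.127, 0.002, 0.992], [-0.992, -0.003, -0.127], [0.003, -1.0, 0.002]] -0.0005167999601578254 [ 0.27795869 -0.51653978  0.14289752]
```

View pics/w2.png

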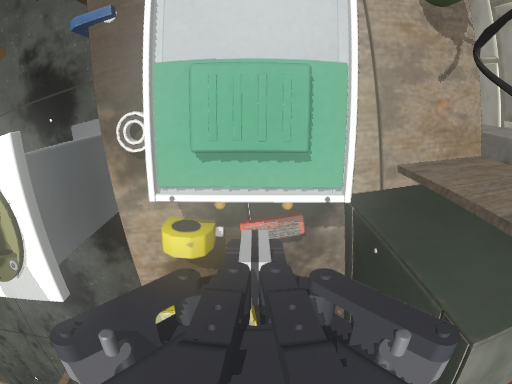

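Run:
```python
from h import *
s=bot.sense()
print("TCP",s['ee_pos'])
for u,v,z in((193,152,.084),(308,152,.084),(155,189,.068),(347,188,.068),(150,201,.071),(353,201,.071),(152,62,.068),(349,63,.068)):
    P=on("wrist",u,v,z,s); d=P-np.array([.545,.163,0]); print(u,v,P.round(3),"box",(d@[.993,-.118,0]).round(4),(d@[.118,.993,0]).round(4))
print((s['ee_pos']-[.545,.163,0])@[.118,.993,0],(s['ee_pos']-[.545,.163,0])@[.993,-.118,0])
```

```text
TCP [0.53502411 0.05045641 0.23131869]
193 152 [0.477 0.086 0.084] box -0.0581 -0.0845
308 152 [0.591 0.072 0.084] box 0.0566 -0.0854
155 189 [0.423 0.05  0.068] box -0.1076 -0.127
347 188 [0.635 0.024 0.068] box 0.1054 -0.1274
150 201 [0.415 0.037 0.071] box -0.1141 -0.14
353 201 [0.64  0.009 0.071] box 0.1129 -0.1416
152 62 [0.443 0.187 0.068] box -0.1036 0.0118
349 63 [0.648 0.159 0.068] box 0.1027 0.0085
-0.1129329375922675 0.0033740862588336707
```

```bash
python3 -m jog '[{"grip":0.0,"dx":0.0,"dy":0.045,"dz":0.0,"rx":0.0,"ry":0.0,"rz":0.0},{"grip":0.0,"dx":0.0,"dy":0.045,"dz":0.0,"rx":0.0,"ry":0.0,"rz":0.0},{"grip":0.0,"dx":0.0,"dy":0.045,"dz":0.0,"rx":0.0,"ry":0.0,"rz":0.0},{"grip":0.0,"dx":0.0,"dy":0.0,"dz":0.0,"rx":0.0,"ry":0.0,"rz":0.0},{"grip":0.0,"dx":0.0,"dy":0.0,"dz":0.0,"rx":0.0,"ry":0.0,"rz":0.0}]'
python3 - <<'E'
from h import *
s=bot.sense(); print(s['t'],s['ee_pos'],s['grip_width'])
cv2.imwrite("pics/w3.png",bot.get_image("wrist")[:,:,::-1])
cv2.imwrite("pics/s3.png",bot.get_image("scene")[:,:,::-1])
E
```

```text
t: 2.25
ee_pos: [0.534, 0.0552, 0.0967]
ee_rot: [0.47, -0.471, 0.528, -0.528]
wrist_force: [0.7, 0.4, 0.7]
grip_width: -0.0001
2.25 [0.53397936 0.05520698 0.09668874] -8.007964605448412e-05
```

View pics/w3.png

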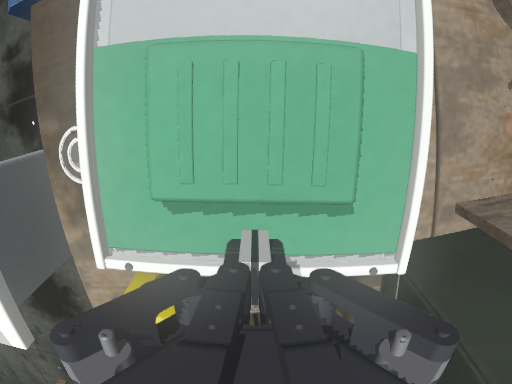

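View pics/s3.png

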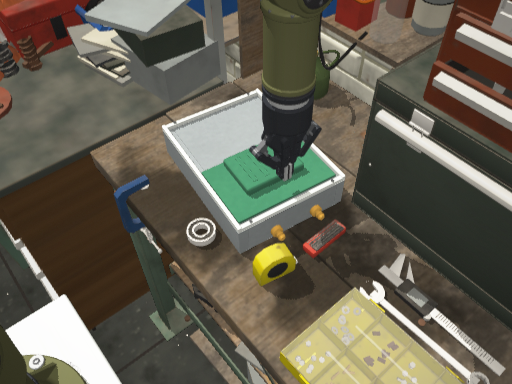

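```bash
python3 -m jog '[{"grip":0.0,"dx":0.0,"dy":0.011,"dz":0.0,"rx":0.0,"ry":0.0,"rz":0.0},{"grip":0.0,"dx":0.0,"dy":0.010,"dz":0.0,"rx":0.0,"ry":0.0,"rz":0.0},{"grip":0.0,"dx":0.0,"dy":0.0,"dz":0.0,"rx":0.0,"ry":0.0,"rz":0.0}]'
python3 - <<'E'
from h import *
s=bot.sense()
b=lambda P:(((P-[.545,.163,0])@[.993,-.118,0]).round(4),((P-[.545,.163,0])@[.118,.993,0]).round(4))
print(s['ee_pos'],b(s['ee_pos']))
E
```

```text
t: 2.65
ee_pos: [0.5334, 0.0543, 0.0742]
ee_rot: [0.469, -0.471, 0.529, -0.528]
wrist_force: [-0.3, 1.1, -0.5]
grip_width: 0.0002
[0.53335605 0.05426107 0.07423883] (np.float64(0.0013), np.float64(-0.1094))
```

```bash
python3 -m jog '[{"grip":0.0,"dx":-0.006,"dy":0.0,"dz":0.0,"rx":0.0,"ry":0.0,"rz":0.0},{"grip":0.0,"dx":-0.006,"dy":0.0,"dz":0.0,"rx":0.0,"ry":0.0,"rz":0.0},{"grip":0.0,"dx":-0.008,"dy":0.0,"dz":0.0,"rx":0.0,"ry":0.0,"rz":0.0},{"grip":0.0,"dx":-0.010,"dy":0.0,"dz":0.0,"rx":0.0,"ry":0.0,"rz":0.0},{"grip":0.0,"dx":-0.010,"dy":0.0,"dz":0.0,"rx":0.0,"ry":0.0,"rz":0.0}]'
python3 - <<'E'
from h import *
s=bot.sense()
b=lambda P:(((P-[.545,.163,0])@[.993,-.118,0]).round(4),((P-[.545,.163,0])@[.118,.993,0]).round(4))
print(s['ee_pos'],b(s['ee_pos']))
cv2.imwrite("pics/s4.png",bot.get_image("wrist")[:,:,::-1])
E
```

```text
t: 3.15
ee_pos: [0.5391, 0.0947, 0.0754]
ee_rot: [-0.47, 0.47, -0.528, 0.528]
wrist_force: [-0.6, -2.9, 0.6]
grip_width: -0.0001
[0.53911462 0.09467479 0.0753998 ] (np.float64(0.0022), np.float64(-0.0685))
```

View pics/s4.png

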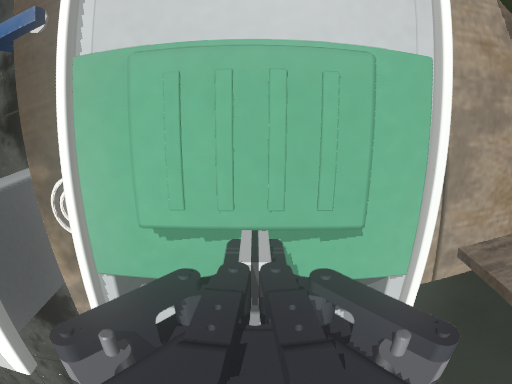

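```bash
python3 -m jog '[{"grip":0.0,"dx":-0.012,"dy":0.0,"dz":0.0,"rx":0.0,"ry":0.0,"rz":0.0},{"grip":0.0,"dx":-0.012,"dy":0.0,"dz":0.0,"rx":0.0,"ry":0.0,"rz":0.0},{"grip":0.0,"dx":-0.012,"dy":0.0,"dz":0.0,"rx":0.0,"ry":0.0,"rz":0.0},{"grip":0.0,"dx":-0.012,"dy":0.0,"dz":0.0,"rx":0.0,"ry":0.0,"rz":0.0},{"grip":0.0,"dx":-0.012,"dy":0.0,"dz":0.0,"rx":0.0,"ry":0.0,"rz":0.0},{"grip":0.0,"dx":-0.012,"dy":0.0,"dz":0.0,"rx":0.0,"ry":0.0,"rz":0.0},{"grip":0.0,"dx":-0.012,"dy":0.0,"dz":0.0,"rx":0.0,"ry":0.0,"rz":0.0},{"grip":0.0,"dx":-0.008,"dy":0.0,"dz":0.0,"rx":0.0,"ry":0.0,"rz":0.0}]'
python3 -m jog '[{"grip":0.0,"dx":-0.004,"dy":0.0,"dz":0.0,"rx":0.0,"ry":0.0,"rz":0.0},{"grip":0.0,"dx":0.0,"dy":0.0,"dz":0.0,"rx":0.0,"ry":0.0,"rz":0.0}]'
python3 - <<'E'
from h import *
s=bot.sense()
b=lambda P:(((P-[.545,.163,0])@[.993,-.118,0]).round(4),((P-[.545,.163,0])@[.118,.993,0]).round(4))
print(s['ee_pos'],b(s['ee_pos']),s['wrist_force'])
cv2.imwrite("pics/s5.png",bot.get_image("wrist")[:,:,::-1])
cv2.imwrite("pics/t5.png",bot.get_image("scene")[:,:,::-1])
E
```

```text
t: 4.0
ee_pos: [0.5499, 0.1869, 0.0754]
ee_rot: [0.47, -0.47, 0.528, -0.528]
wrist_force: [0.1, -4.9, 1.3]
grip_width: 0.0003
t: 4.2
ee_pos: [0.5502, 0.1907, 0.0754]
ee_rot: [0.471, -0.47, 0.528, -0.528]
wrist_force: [0.7, -0.4, 0.2]
grip_width: 0.0
[0.55024076 0.19074142 0.07536007] (np.float64(0.0019), np.float64(0.0282)) [ 0.65470597 -0.372       0.21277421]
```

View pics/s5.png

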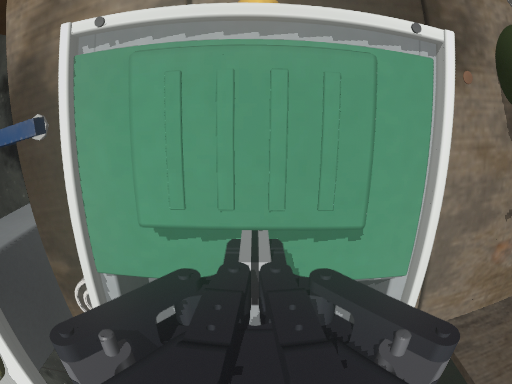

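View pics/t5.png

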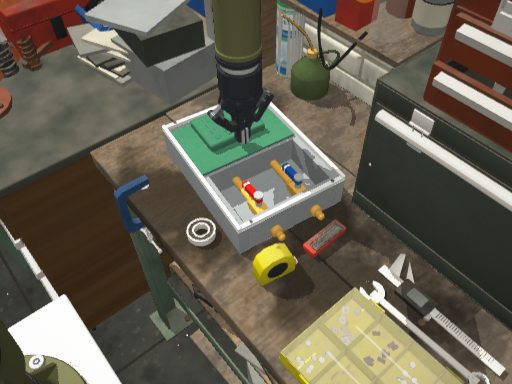

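```bash
python3 -m jog '[{"grip":0.0,"dx":-0.004,"dy":0.0,"dz":0.0,"rx":0.0,"ry":0.0,"rz":0.0},{"grip":0.0,"dx":-0.003,"dy":0.0,"dz":0.0,"rx":0.0,"ry":0.0,"rz":0.0}]'
python3 -m jog '[{"grip":0.0,"dx":-0.002,"dy":0.0,"dz":0.0,"rx":0.0,"ry":0.0,"rz":0.0},{"grip":0.0,"dx":-0.001,"dy":0.0,"dz":0.0,"rx":0.0,"ry":0.0,"rz":0.0}]'
python3 - <<'E'
from h import *
s=bot.sense()
b=lambda P:(((P-[.545,.163,0])@[.993,-.118,0]).round(4),((P-[.545,.163,0])@[.118,.993,0]).round(4))
print(s['ee_pos'],b(s['ee_pos']),s['wrist_force'])
cv2.imwrite("pics/s6.png",bot.get_image("wrist")[:,:,::-1])
E
```

```text
t: 4.5
ee_pos: [0.5509, 0.1953, 0.0753]
ee_rot: [-0.469, 0.47, -0.528, 0.529]
wrist_force: [-0.4, -3.7, 0.3]
grip_width: 0.0001
t: 4.7
ee_pos: [0.5514, 0.1991, 0.0753]
ee_rot: [-0.47, 0.47, -0.528, 0.529]
wrist_force: [0.2, -4.7, 0.9]
grip_width: -0.0
[0.5514111  0.19906907 0.0752559 ] (np.float64(0.0021), np.float64(0.0366)) [ 0.20304456 -4.65428972  0.88761156]
```

View pics/s6.png

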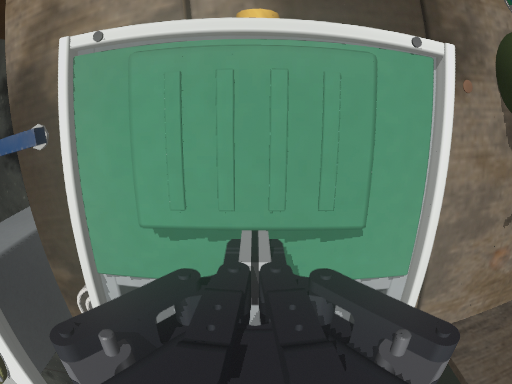

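```bash
python3 -m jog '[{"grip":0.0,"dx":-0.002,"dy":0.0,"dz":0.0,"rx":0.0,"ry":0.0,"rz":0.0},{"grip":0.0,"dx":-0.001,"dy":0.0,"dz":0.0,"rx":0.0,"ry":0.0,"rz":0.0},{"grip":0.0,"dx":0.0,"dy":0.0,"dz":0.0,"rx":0.0,"ry":0.0,"rz":0.0}]'
python3 -m jog '[{"grip":0.0,"dx":0.01,"dy":0.0,"dz":0.0,"rx":0.0,"ry":0.0,"rz":0.0},{"grip":0.0,"dx":0.02,"dy":-0.01,"dz":0.0,"rx":0.0,"ry":0.0,"rz":0.0},{"grip":0.0,"dx":0.03,"dy":-0.04,"dz":0.0,"rx":0.0,"ry":0.0,"rz":0.0},{"grip":0.0,"dx":0.045,"dy":-0.04,"dz":0.0,"rx":0.0,"ry":0.0,"rz":0.0},{"grip":0.0,"dx":0.045,"dy":-0.04,"dz":0.0,"rx":0.0,"ry":0.0,"rz":0.0},{"grip":0.0,"dx":0.04,"dy":0.0,"dz":0.0,"rx":0.0,"ry":0.0,"rz":0.0},{"grip":0.0,"dx":0.0,"dy":0.0,"dz":0.0,"rx":0.0,"ry":0.0,"rz":0.0},{"grip":0.0,"dx":0.0,"dy":0.0,"dz":0.0,"rx":0.0,"ry":0.0,"rz":0.0}]'
python3 - <<'E'
from h import *
s=bot.sense()
print(s['ee_pos'],s['ee_rot'],s['wrist_force'])
cv2.imwrite("pics/w7.png",bot.get_image("wrist")[:,:,::-1])
cv2.imwrite("pics/s7.png",cv2.resize(bot.get_image("scene")[80:260,150:370,::-1],None,fx=3,fy=3))
print(bot.sense()['ee_pos'])
E
```

```text
t: 5.05
ee_pos: [0.5514, 0.2014, 0.0753]
ee_rot: [-0.469, 0.47, -0.528, 0.529]
wrist_force: [-1.2, -4.9, 2.7]
grip_width: 0.0
t: 5.85
ee_pos: [0.5312, 0.0272, 0.1927]
ee_rot: [0.47, -0.468, 0.529, -0.529]
wrist_force: [0.0, -0.2, -0.6]
grip_width: -0.0001
[0.53116154 0.02721663 0.19274064] [ 0.46999018 -0.46811735  0.52931909 -0.5289581 ] [ 0.0487597  -0.24651657 -0.57665755]
[0.53104121 0.029611   0.19183023]
```

View pics/w7.png

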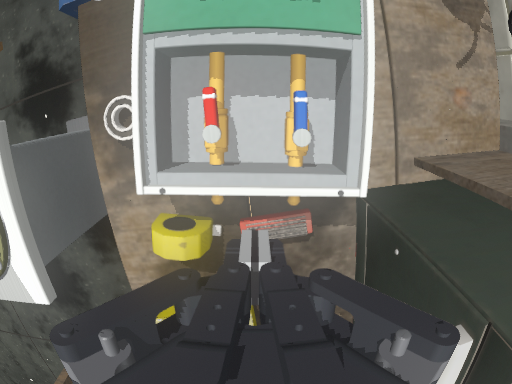

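View pics/s7.png

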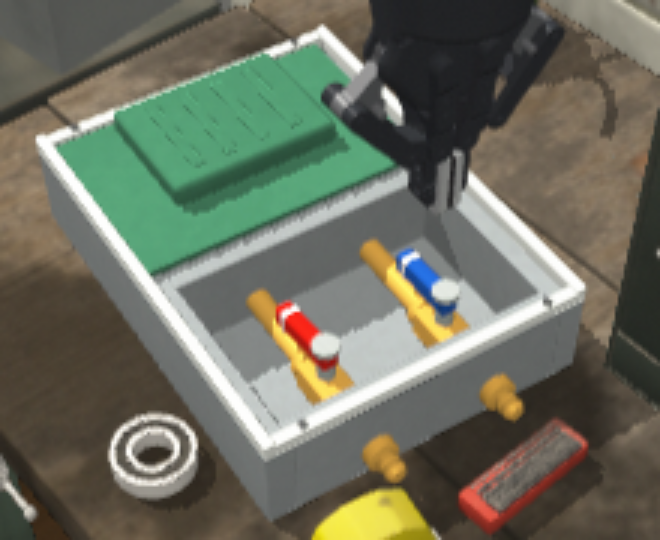

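Run:
```python
from h import *
s=dict(ee_pos=np.array([.5311,.0280,.1923]),ee_rot=[ 0.46999018,-0.46811735,0.52931909,-0.5289581 ])
xb=np.array([.993,-.118,0]);yb=np.array([.118,.993,0]);o=np.array([.545,.163,0])
for n,u,v,z in(("red cap",211,133,.058),("red tip",209,88,.056),("blue cap",302,137,.058),("blue tip",300,91,.056),("open tl",157,47,.062),("open tr",350,47,.062),("open bl",148,179,.062),("open br",360,179,.062)):
    P=on("wrist",u,v,z,s); print(n,P.round(4),"box",((P-o)@xb).round(4),((P-o)@yb).round(4))
# scene: 3x zoom offset 150,80
for n,u,v,z in(("red cap",326,348,.058),("red tip",288,311,.056),("blue cap",446,293,.058),("blue tip",404,258,.056)):
    P=on("scene",150+u/3,80+v/3,z); print("scene",n,P.round(4),"box",((P-o)@xb).round(4),((P-o)@yb).round(4))
```

```text
red cap [0.4964 0.0809 0.058 ] box -0.0386 -0.0873
red tip [0.5    0.1234 0.056 ] box -0.04 -0.0447
blue cap [0.5808 0.0668 0.058 ] box 0.0469 -0.0913
blue tip [0.5838 0.1103 0.056 ] box 0.0447 -0.0478
open tl [0.4565 0.1713 0.062 ] box -0.0888 -0.0022
open tr [0.6359 0.1493 0.062 ] box 0.0918 -0.0029
open bl [0.4271 0.046  0.062 ] box -0.1032 -0.1301
open br [0.6352 0.0205 0.062 ] box 0.1064 -0.1309
scene red cap [0.4947 0.0752 0.058 ] box -0.0396 -0.0931
scene red tip [0.4968 0.1138 0.056 ] box -0.0421 -0.0545
scene blue cap [0.5786 0.062  0.058 ] box 0.0453 -0.0963
scene blue tip [0.5798 0.1019 0.056 ] box 0.0418 -0.0566
```

```bash
python3 -m jog '[{"grip":0.0,"dx":-0.04,"dy":0.02,"dz":-0.004,"rx":0.0,"ry":0.0,"rz":0.0},{"grip":0.0,"dx":-0.034,"dy":0.03,"dz":-0.004,"rx":0.0,"ry":0.0,"rz":0.0},{"grip":0.0,"dx":0.0,"dy":0.035,"dz":0.0,"rx":0.0,"ry":0.0,"rz":0.0},{"grip":0.0,"dx":0.0,"dy":0.0,"dz":0.0,"rx":0.0,"ry":0.0,"rz":0.0},{"grip":0.0,"dx":0.0,"dy":0.0,"dz":0.0,"rx":0.0,"ry":0.0,"rz":0.0}]'
python3 - <<'E'
from h import *
s=bot.sense()
xb=np.array([.993,-.118,0]);yb=np.array([.118,.993,0]);o=np.array([.545,.163,0])
b=lambda P:(((P-o)@xb).round(4),((P-o)@yb).round(4))
print(s['ee_pos'],b(s['ee_pos']),s['wrist_force'])
cv2.imwrite("pics/w8.png",bot.get_image("wrist")[:,:,::-1])
cv2.imwrite("pics/s8.png",cv2.resize(bot.get_image("scene")[80:260,150:370,::-1],None,fx=3,fy=3))
cv2.imwrite("pics/t8.png",cv2.resize(bot.get_image("top")[110:260,130:320,::-1],None,fx=4,fy=4))
E
```

```text
t: 6.45
ee_pos: [0.5316, 0.1032, 0.1066]
ee_rot: [0.469, -0.471, 0.528, -0.528]
wrist_force: [0.7, -0.0, 0.5]
grip_width: 0.0001
[0.53162459 0.10318039 0.10660488] (np.float64(-0.0062), np.float64(-0.061)) [ 6.73116008e-01 -1.67865049e-04  5.37660132e-01]
```

View pics/w8.png

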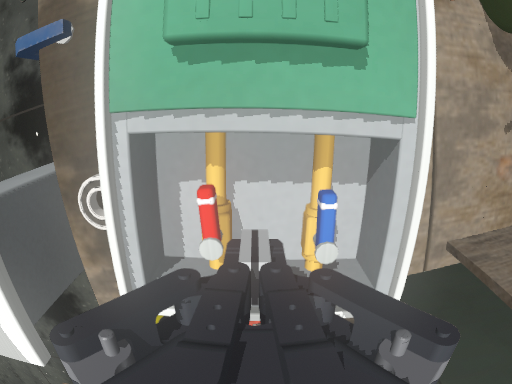

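View pics/s8.png

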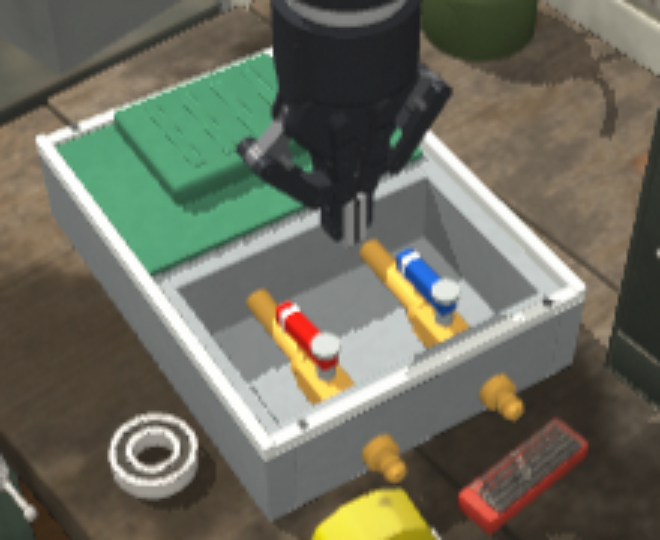

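View pics/t8.png

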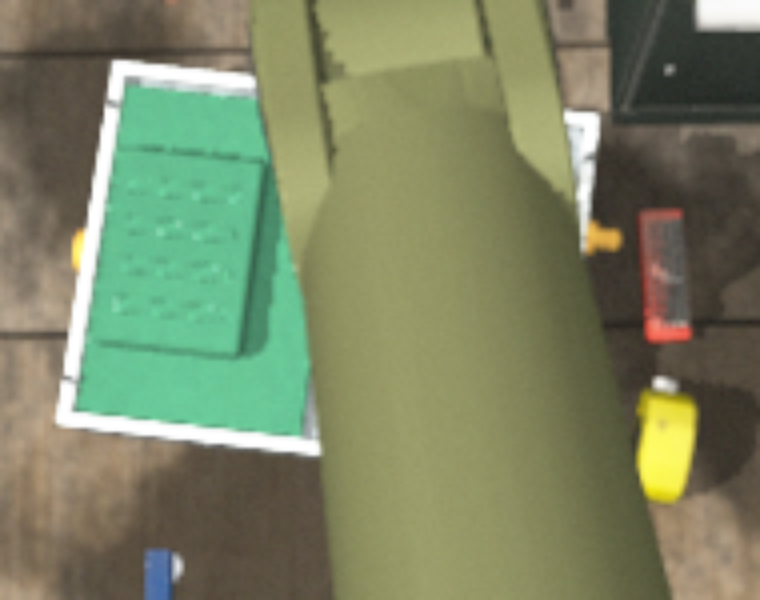

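```bash
python3 - <<'E'
from h import *
s=dict(ee_pos=np.array([.5316,.1032,.1066]),ee_rot=[ 0.469,-0.471,0.528,-0.528])
xb=np.array([.993,-.118,0]);yb=np.array([.118,.993,0]);o=np.array([.545,.163,0])
for n,u,v,z in(("red cap",210,248,.06),("red tip",206,188,.056),("blue cap",326,251,.06),("blue tip",327,192,.056),("tipfront L",241,232,.107),("R",270,232,.107)):
    P=on("wrist",u,v,z,s); print(n,P.round(4),"box",((P-o)@xb).round(4),((P-o)@yb).round(4))
E
python3 -m jog '[{"grip":0.0,"dx":0.0,"dy":0.03,"dz":0.0,"rx":0.0,"ry":0.0,"rz":0.0},{"grip":0.0,"dx":0.0,"dy":0.02,"dz":0.0,"rx":0.0,"ry":0.0,"rz":0.0},{"grip":0.0,"dx":0.0,"dy":0.011,"dz":0.0,"rx":0.0,"ry":0.0,"rz":0.0},{"grip":0.0,"dx":0.0,"dy":0.0,"dz":0.0,"rx":0.0,"ry":0.0,"rz":0.0}]'
```

```text
red cap [0.4963 0.0811 0.06  ] box -0.0387 -0.0871
red tip [0.5003 0.1246 0.056 ] box -0.0398 -0.0434
blue cap [0.5797 0.0682 0.06  ] box 0.0457 -0.09
blue tip [0.5828 0.112  0.056 ] box 0.0435 -0.0462
tipfront L [0.5251 0.1119 0.107 ] box -0.0137 -0.0531
R [0.5402 0.1101 0.107 ] box 0.0015 -0.0531
t: 7.0
ee_pos: [0.5317, 0.1027, 0.0455]
ee_rot: [0.469, -0.47, 0.529, -0.528]
wrist_force: [0.3, -0.5, 0.1]
grip_width: -0.0
```

```bash
python3 -m jog '[{"grip":0.0,"dx":-0.001,"dy":0.0,"dz":-0.010,"rx":0.0,"ry":0.0,"rz":0.0},{"grip":0.0,"dx":-0.001,"dy":0.0,"dz":-0.009,"rx":0.0,"ry":0.0,"rz":0.0},{"grip":0.0,"dx":-0.002,"dy":0.0,"dz":-0.005,"rx":0.0,"ry":0.0,"rz":0.0},{"grip":0.0,"dx":-0.002,"dy":0.0,"dz":-0.005,"rx":0.0,"ry":0.0,"rz":0.0},{"grip":0.0,"dx":0.0,"dy":0.0,"dz":-0.005,"rx":0.0,"ry":0.0,"rz":0.0},{"grip":0.0,"dx":0.001,"dy":0.0,"dz":-0.006,"rx":0.0,"ry":0.0,"rz":0.0},{"grip":0.0,"dx":0.0,"dy":0.0,"dz":0.0,"rx":0.0,"ry":0.0,"rz":0.0}]'
python3 - <<'E'
from h import *
s=bot.sense()
xb=np.array([.993,-.118,0]);yb=np.array([.118,.993,0]);o=np.array([.545,.163,0])
b=lambda P:(((P-o)@xb).round(4),((P-o)@yb).round(4))
print(s['ee_pos'],b(s['ee_pos']),s['wrist_force'])
cv2.imwrite("pics/w9.png",bot.get_image("wrist")[:,:,::-1])
cv2.imwrite("pics/s9.png",cv2.resize(bot.get_image("scene")[80:260,150:370,::-1],None,fx=3,fy=3))
E
```

```text
t: 7.7
ee_pos: [0.4917, 0.1134, 0.0458]
ee_rot: [0.47, -0.47, 0.529, -0.528]
wrist_force: [1.2, 0.7, 1.7]
grip_width: 0.0001
[0.49169053 0.11340519 0.04584028] (np.float64(-0.0471), np.float64(-0.0555)) [1.16380629 0.72164351 1.66016242]
```

View pics/w9.png

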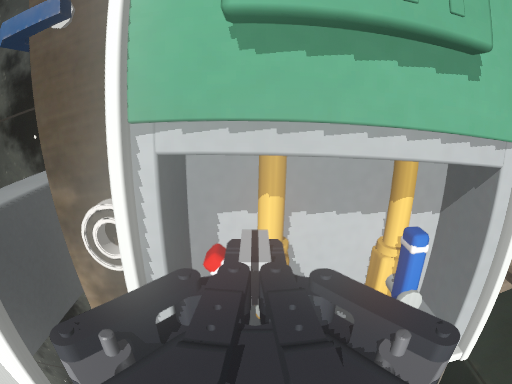

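View pics/s9.png

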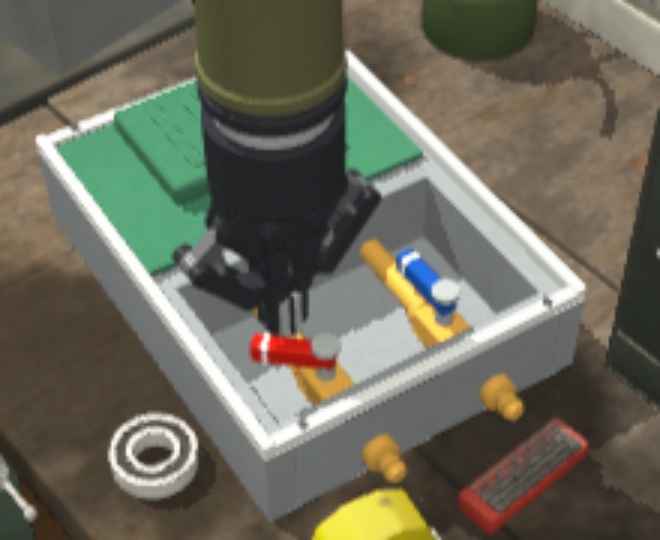

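```bash
python3 -m jog '[{"grip":0.0,"dx":0.003,"dy":0.0,"dz":-0.006,"rx":0.0,"ry":0.0,"rz":0.0},{"grip":0.0,"dx":0.005,"dy":0.0,"dz":-0.006,"rx":0.0,"ry":0.0,"rz":0.0},{"grip":0.0,"dx":0.005,"dy":0.0,"dz":-0.004,"rx":0.0,"ry":0.0,"rz":0.0},{"grip":0.0,"dx":0.006,"dy":0.0,"dz":-0.003,"rx":0.0,"ry":0.0,"rz":0.0},{"grip":0.0,"dx":0.0,"dy":0.0,"dz":0.0,"rx":0.0,"ry":0.0,"rz":0.0}]'
python3 - <<'E'
from h import *
s=bot.sense()
xb=np.array([.993,-.118,0]);yb=np.array([.118,.993,0]);o=np.array([.545,.163,0])
b=lambda P:(((P-o)@xb).round(4),((P-o)@yb).round(4))
print(s['ee_pos'],b(s['ee_pos']),s['wrist_force'])
cv2.imwrite("pics/s10.png",cv2.resize(bot.get_image("scene")[80:260,150:370,::-1],None,fx=3,fy=3))
E
```

```text
t: 8.3
ee_pos: [0.4725, 0.0993, 0.046]
ee_rot: [0.472, -0.468, 0.529, -0.528]
wrist_force: [5.6, 9.7, -5.6]
grip_width: -0.0001
[0.47247062 0.09925077 0.04602782] (np.float64(-0.0645), np.float64(-0.0719)) [ 5.57599136  9.74922602 -5.61780984]
```

View pics/s10.png

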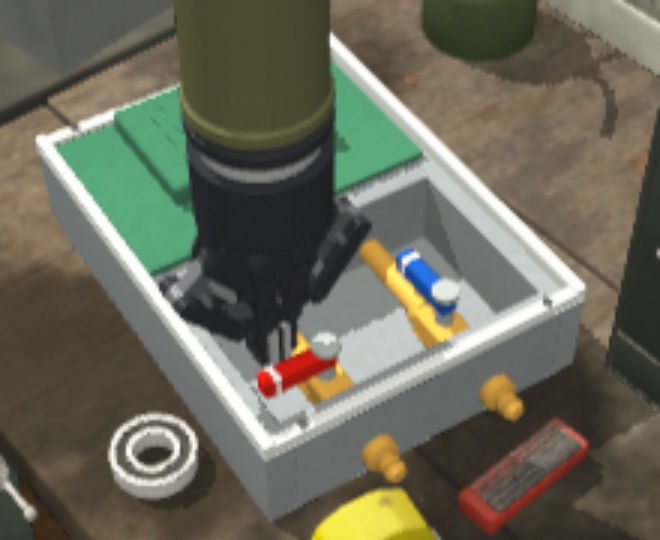

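```bash
python3 -m jog '[{"grip":0.0,"dx":0.001,"dy":0.0,"dz":0.002,"rx":0.0,"ry":0.0,"rz":0.0},{"grip":0.0,"dx":0.001,"dy":0.0,"dz":0.0,"rx":0.0,"ry":0.0,"rz":0.0},{"grip":0.0,"dx":0.0,"dy":0.0,"dz":0.0,"rx":0.0,"ry":0.0,"rz":0.0}]'
```

```text
t: 8.65
ee_pos: [0.4725, 0.0992, 0.0459]
ee_rot: [0.472, -0.469, 0.53, -0.526]
wrist_force: [1.3, 13.6, -1.0]
grip_width: 0.0001
```

```bash
python3 -m jog '[{"grip":0.0,"dx":-0.008,"dy":0.0,"dz":0.002,"rx":0.0,"ry":0.0,"rz":0.0},{"grip":0.0,"dx":-0.008,"dy":0.0,"dz":0.003,"rx":0.0,"ry":0.0,"rz":0.0},{"grip":0.0,"dx":0.0,"dy":-0.02,"dz":0.0,"rx":0.0,"ry":0.0,"rz":0.0},{"grip":0.0,"dx":0.0,"dy":-0.04,"dz":0.0,"rx":0.0,"ry":0.0,"rz":0.0},{"grip":0.0,"dx":0.02,"dy":-0.045,"dz":0.0,"rx":0.0,"ry":0.0,"rz":0.0},{"grip":0.0,"dx":0.04,"dy":-0.045,"dz":0.03,"rx":0.0,"ry":0.0,"rz":0.0},{"grip":0.0,"dx":0.04,"dy":-0.02,"dz":0.03,"rx":0.0,"ry":0.0,"rz":0.0},{"grip":0.0,"dx":0.0,"dy":0.0,"dz":0.0,"rx":0.0,"ry":0.0,"rz":0.0}]'
python3 -m jog '[{"grip":0.0,"dx":0.0,"dy":0.0,"dz":0.0,"rx":0.0,"ry":0.0,"rz":0.0},{"grip":0.0,"dx":0.0,"dy":0.0,"dz":0.0,"rx":0.0,"ry":0.0,"rz":0.0}]'
python3 - <<'E'
from h import *
s=bot.sense();print(s['ee_pos'],s['wrist_force'])
cv2.imwrite("pics/w11.png",bot.get_image("wrist")[:,:,::-1])
cv2.imwrite("pics/s11.png",cv2.resize(bot.get_image("scene")[80:260,150:370,::-1],None,fx=3,fy=3))
cv2.imwrite("pics/t11.png",cv2.resize(bot.get_image("top")[110:260,130:320,::-1],None,fx=4,fy=4))
E
```

```text
t: 9.45
ee_pos: [0.5233, 0.0094, 0.206]
ee_rot: [-0.468, 0.466, -0.529, 0.533]
wrist_force: [-0.7, -0.2, -0.6]
grip_width: -0.0003
t: 9.65
ee_pos: [0.5187, 0.0177, 0.2014]
ee_rot: [0.469, -0.471, 0.529, -0.528]
wrist_force: [0.0, -0.4, -0.3]
grip_width: -0.0
[0.51871149 0.01769999 0.20144402] [ 0.03746635 -0.42159426 -0.31237919]
```

View pics/w11.png

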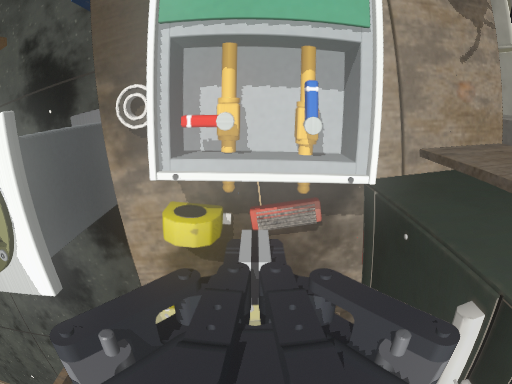

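View pics/s11.png

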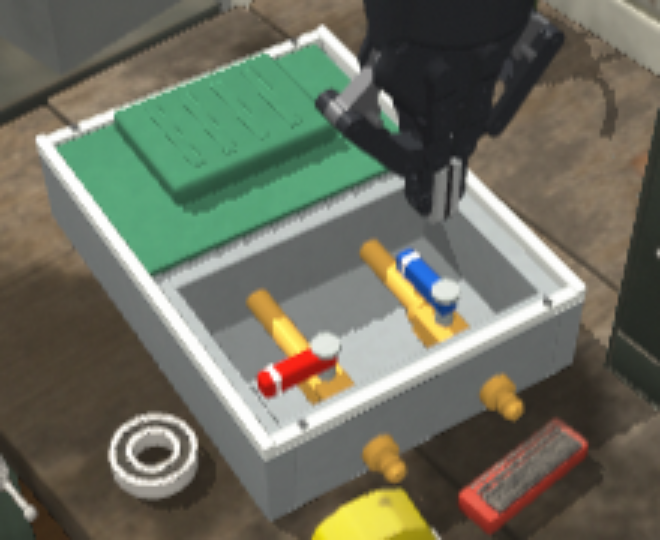

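View pics/t11.png

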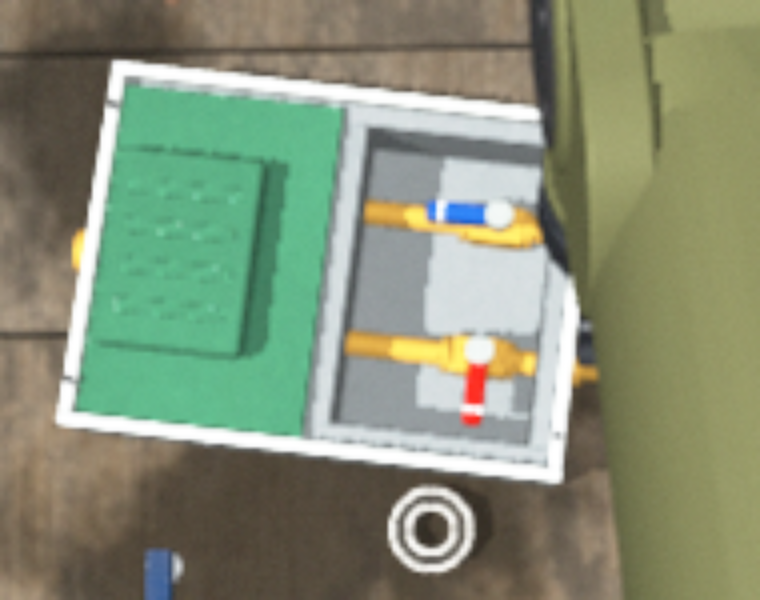

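Run:
```python
from h import *
s=bot.sense()
im=cv2.imread("pics/w11.png").astype(int); B,G,Rr=im[:,:,0],im[:,:,1],im[:,:,2]
def line(m,z):
    ys,xs=np.nonzero(m); P=np.array([on("wrist",x,y,z,s)[:2] for x,y in zip(xs,ys)]); c=P.mean(0)
    d=np.linalg.svd(P-c)[2][0]; return c.round(4),np.degrees(np.arctan2(d[1],d[0])).round(1),len(xs)
m=(Rr>150)&(G<60)&(B<60); m[:100]=0;m[140:]=0; m[:,:175]=0;m[:,260:]=0
cr=line(m,.056); print("red",cr)
m=(B>120)&(Rr<80); m[:70]=0;m[130:]=0;m[:,:290]=0;m[:,340:]=0
print("blue",line(m,.056))
a,b=on("wrist",152,178,.071,s),on("wrist",374,183,.071,s); d=b-a; print("box x",np.degrees(np.arctan2(d[1],d[0])))
cap=on("wrist",225,121,.058,s)[:2]; d=cr[0]-cap; print("cap->red",np.degrees(np.arctan2(d[1],d[0])))
# cover: top img rays
for u,v in((344,108),(302,437)):
    P=on("top",130+u/4,110+v/4,.068); print("cover -y edge box y",(P-[.545,.163,0])@[.118,.993,0])
```

```text
<stdin>:5: RuntimeWarning: Mean of empty slice.
  ret = ret.dtype.type(ret / rcount)
Traceback (most recent call last):
numpy.linalg.LinAlgError: 1-dimensional array given. Array must be at least two-dimensional
```

Run:
```python
from h import *
s=bot.sense()
im=cv2.imread("pics/w11.png").astype(int); B,G,Rr=im[:,:,0],im[:,:,1],im[:,:,2]
def line(m,z):
    ys,xs=np.nonzero(m); P=np.array([on("wrist",x,y,z,s)[:2] for x,y in zip(xs,ys)]); c=P.mean(0)
    d=np.linalg.svd(P-c)[2][0]; return c.round(4),np.degrees(np.arctan2(d[1],d[0])).round(1),len(xs)
m=(Rr>2.5*G)&(Rr>2.5*B)&(Rr>90); m[:100]=0;m[140:]=0; m[:,:175]=0;m[:,260:]=0
cr=line(m,.056); print("red",cr)
m=(B>2*Rr)&(B>80); m[:70]=0;m[130:]=0;m[:,:290]=0;m[:,340:]=0
print("blue",line(m,.056))
a,b=on("wrist",152,178,.071,s),on("wrist",374,183,.071,s); d=b-a; print("box x",np.degrees(np.arctan2(d[1],d[0])))
cap=on("wrist",225,121,.058,s)[:2]; d=cr[0]-cap; print("cap->red",np.degrees(np.arctan2(d[1],d[0])))
for u,v in((344,108),(302,437)):
    P=on("top",130+u/4,110+v/4,.068); print("cover -y edge box y",(P-[.545,.163,0])@[.118,.993,0])
```

```text
red (array([0.4731, 0.0842]), np.float64(174.0), 270)
blue (array([0.5829, 0.0909]), np.float64(-96.4), 335)
box x -7.912883579090335
cap->red 169.4624855187619
cover -y edge box y 0.006834332465901051
cover -y edge box y 0.009092722789369246
```

Run:
```python
from cell import bot
print(bot.finish_job())
```

```text
the job is handed in; nothing more can be done
None
```

I slid the cover to its far stop with the shut fingertips, turned the red handle until it met its stop, backed off clear and handed the job in at about 10 s of the 46 s allowed.

Last checks before handing in (the job reports no verdict):

- **Cover:** its -y edge measured at about +7 to +9 mm of the box, which puts its origin at about +75 to +77 mm against the stop value of +74 mm. It looks flat on the box.
- **Red handle:** the line fit gave 174.0°, against roughly 173° for fully shut. A second estimate, from the pivot cap to the handle's centre, gave 169.5°, about 3.5° short. The two disagree by a few degrees, but both are within the 7° allowed. When I pushed further, the force rose to about 14 N with no more movement, so I took it as being at its stop.
- **Blue handle:** it lies along the box's y axis and is still open.
- **Hex keys, tape measure and bearing:** no movement seen in the pictures. I judged this by eye and did not measure it.
- **Robot:** clear of everything, with wrist force below 1 N.

My first two move calls were refused over how the rows were written. Nothing moved, and I rewrote every row with all seven values.

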